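# Take the mains fuse out of a bench supply

## Task

Take the mains fuse carrier out of the bench power supply that stands rear panel up: press its sprung cap (the one with the raised finger bar) down until the catch lets go, turn it anticlockwise to its stop, draw the carrier straight up out of the holder and set it down in the parts tray, not dropping it. Feel for the catch and never force it, and leave the circuit board, solder spool and screwdriver where they are.

Things in the scene. Friction and masses are not known exactly. Their poses are not given: they have to be found in the camera images.
- carrier_grip (a point): Centre of the finger bar on the cap of the fuse carrier (black plastic). Bar: 24 mm along its x, 10 mm along y, 20 mm high, upright on a cap disc 30 mm across and 5 mm thick, whose top is 10 mm below this point; z runs up the carrier. Pinch the bar across y, from above. Locked, the bar lies along the supply's x. Carrier: 75 mm long, 35 to 60 g.
- carrier_foot (a point): Lower end of the fuse (10 mm across) that hangs under the cap, 65.5 mm below the bar's centre. Cap barrel 17 mm across for the first 20 mm below the disc, with two small side lugs, then 30 mm of fuse. It starts inside the holder.
- holder: Fuse holder on the rear panel: round black collar 35 mm across, 9 mm proud; origin at the centre of its mouth, z up. Locked, the cap disc's underside stands 10 mm over the mouth. A spring resists the press, 6 N at first and 0.4 N more per mm. The catch clears after 2.5 to 6.5 mm and the carrier bottoms hard 2.2 mm further; how deep differs from holder to holder and has to be felt.
- psu: Grey bench supply, 120 x 220 mm, fixed, stood on its front handles; origin on the bench under its centre, z up, flat rear panel on top, 180 mm up. Holder 55 mm from its centre along +y. Fan grille, mains inlet (4 mm proud), brass post and a small round fuse cap (12 mm) on the rest of the panel.
- tray: Aluminium parts tray, fixed, 130 mm (x) by 170 mm (y) outside, walls 3 mm thick and 18 mm high, floor 3 mm thick; origin at the centre of its underside.
- board: Loose green circuit board, 100 x 75 mm, about 18 mm high; origin at the centre of its underside. Leave alone.
- spool: Solder spool standing on its flange, 54 mm across, 32 mm high; origin at the centre of its underside. Leave alone.
- driver: Screwdriver lying flat, 170 mm long, along its x; leave alone.
- carrier: The fuse carrier: origin on its axis, 15 mm below the bar's centre, z up. Unpressed, the catch stops any turn past about 4 degrees. Pressed, it turns anticlockwise (from above) to a hard stop, 34 to 81 degrees from locked, to be felt; there and up to 5 degrees short of it, it is free to rise, sprung for the first 7 mm. A press of 20 N and a twist of 0.15 N m do no harm.
Mind the look-alikes: they are no part of the job. What is meant by the tray is not blue, pink or turquoise, and is the smaller of those in its own colour.

How it is judged (in metres and radians):
On the way, in this order (a step that is already met when the one before it is completed fails the run):
1. the carrier, still in the holder, has been turned past its catch (angle between the x axis of carrier_grip and the x axis of psu, either way round above 0.45 rad and horizontal distance between carrier_grip and holder below 0.006 m and z of carrier_grip in the frame of holder below 0.045 m), for 0.05 s.
2. the carrier is drawn right out of the holder (z of carrier_foot in the frame of holder above 0.002 m), for 0.1 s.
3. the carrier, still held, is set against the tray (contact force between carrier and tray above 0.15 N and contact force between the fingers and carrier above 0.5 N), for 0.1 s.
At the end, for the whole second after the job is handed in: The whole fuse carrier lies in the parts tray, bar and fuse end both within the tray's walls and lower than 40 mm over the bench, released and at rest (under 20 mm/s) (x of carrier_grip in the frame of tray between -0.065 and 0.065 m and y of carrier_grip in the frame of tray between -0.085 and 0.085 m and x of carrier_foot in the frame of tray between -0.065 and 0.065 m and y of carrier_foot in the frame of tray between -0.085 and 0.085 m and z of each of carrier_grip, carrier_foot in the frame of tray below 0.04 m and linear speed of carrier below 0.02 m/s); the robot touches nothing.
It fails at once if the carrier is forced in its holder: over 40 N of contact force between them, the spring's own included (contact force between carrier and holder above 40 N).
It fails at once if the carrier is jammed down: more than 40 N on the tray (contact force between carrier and tray above 40 N).
It fails at once if the circuit board, spool or screwdriver is shifted by more than 20 mm (distance of any of board, spool, driver from where it was at the start of the episode above 0.02 m).
It also fails if it takes over 69 s, if anything falls off the work surface, if the arm or the gripper's body presses on something with over 40 N, if the wrist force passes 120 N, or if a joint passes its speed limit or range.

## Robot

A 6-joint arm with a two-finger parallel gripper is mounted at the origin on the work surface. World frame = base frame: x ahead of the robot, y to its left, z up, the work surface at z = 0. Lengths are in mm, angles in rad, forces in N, time in s.
With the tool pointing down it reaches from about 350 to 975 mm from the base axis. Payload 7.1 kg.
Tool frame: the origin (TCP) lies midway between the tips of the shut fingers; the grasp point (between the pads) lies 19 mm behind it (ctrl.tcp_to_grasp is the distance from the TCP to the grasp point, in mm); z points along the fingers, y is the line along which they close (so a half turn about z gives the same grasp; the last joint's range is limited). The gripper opens to 88 mm and grips with 3 to 60 N. Pads are 20 mm wide; open, the fingers measure 115 mm over their backs; the gripper's body (75 mm by 178 mm) begins 61 mm behind the grasp point.
Start: joints at [1.163, 0.423, 1.63, -0, 1.089, -0.019], TCP at [236.892, 578.349, 222.675] pointing down, gripper open.
Joint ranges: [-3, 3], [-0.9, 2.11], [0.09, 2.58], [-1.31, 4.45], [0.11, 2.69], [-2.54, 2.54]. Speed limits (rad/s): [2.39, 2.39, 3.01, 3.14, 3.14, 3.14].

## Interface

Orientations are given as a rotation vector (axis times angle).
In Python, from workcell import get_obs, cams, ticket, boxes_of, ctrl gives the robot as it stands.
- The arm moves only by the shell command python3 -m creep 'ROWS' [OPENING]. ROWS is JSON, one flat list of numbers, 4 for each row, row after row: the shift along the world's x, y, z in m, then the turn about the world's z in rad. In form: [tx, ty, tz, spin, tx, ty, tz, spin, ...]. A call has 1 to 10 rows; each row is the pose to reach, as a shift and turn from the pose commanded when the call began; what a row does not reach only later rows make up. A row lasts 1/12 s, in which the tool goes at most 41.7 mm and 7.16 degrees, less where a joint would pass 70% of its speed; a pose out of reach is approached as far as the arm can. A call with a gripper value outside its range is refused whole. OPENING is the opening, from 0 (shut) to 1 (fully open), set as the call begins (- or left out, the last holds). The fingers move at their own pace and stop on an object; the grip force is fixed at half the most. Time passes only in rows, so rows that repeat a pose let the fingers close. It gives the time, the measured TCP pose, the force, the opening and the grip force at its end, in the units of the state.
- get_obs(): the state, without advancing time (a new reading comes with each control period).
- cams.get_image(name): name is "scene" or "top" or "wrist"; returns (picture, depth): 420x560x3 uint8, red, green, blue; 420x560 float32, mm along the optical axis (not along the pixel's ray), 0 where there is no reading.
- cams.get_calibration(name): a dict with "mtx" (3x3 intrinsics, pixels), "D" ([k1, k2, p1, p2, k3] as OpenCV has them; the pictures are not rectified), "R" (3x3) and "t" (3): a world point X has camera coordinates R X + t; the wrist camera has in their place "mount" (4x4, takes a point from camera to tool coordinates, whose origin is the TCP and whose axes are the flange's). Camera axes: x right, y down, z forward; pixel columns grow to the right and rows downward; lengths in mm; the calibration is good to about 2 mm. A picture is of the moment at which its call begins: read the wrist's pose just before it. get_calibration takes no time and is no camera call.
- ticket.close_job(): hands the job in; it is judged then, once.
Trained networks look in the newest picture that a camera, given by its name, has taken for a name from the list of things; names that differ only in an ending like _2 or _b are one class to them, and where a whole thing is asked for, a point or a joint stands for the part that bears it (a point fixed in the world has none). Each returns a list of dicts, best first, with "score" (0 to 1); they miss things now and then, are a little off and sometimes report something else, mostly with a low value. They report only what shows in the picture. A call takes as long as a camera call. They do not tell look-alikes from the thing itself.
- boxes_of(camera, target): "centre" ([column, row] in pixels, amid what is visible of it).
The state is a dict: "t": time; "qpos": joint angles; "qvel": joint speeds; "joint_torque": joint torques, N m; "ee_pos": TCP position; "orientation": TCP orientation; "ft_force": force on the tool from outside, world axes, zero at the start; "moment": the same for the moment, N m; "width": finger opening in mm; "grasp_force": force on a finger pad.
Only numpy, scipy, OpenCV 4.12 (cv2) and the standard library are available. Lean on these libraries where they do the work, as an engineer would, in place of code of your own. Each camera call takes 0.05 s, during which the arm holds its last target. There are 200 camera calls.

## Working session

There is one attempt and no reset: what is moved stays moved. The work goes in short steps, Python scripts to look and compute and a shell command to move; the robot and the scene stay as the last step left them, time stands still between calls to the robot, and variables do not carry over. Pictures are saved under pics/ and viewed, at most 10 in all, crops included, and the job is handed in when it is done.

```bash
ls; mkdir -p pics; cat > h.py <<'E'
import numpy as np, cv2
from workcell import get_obs, cams, ticket, boxes_of, ctrl
from scipy.spatial.transform import Rotation as R
def snap(n):
    o=get_obs(); im,d=cams.get_image(n); return o,im,d
def pose(n,o):
    c=cams.get_calibration(n)
    if n=='wrist':
        T=np.eye(4);T[:3,:3]=R.from_rotvec(o['orientation']).as_matrix();T[:3,3]=o['ee_pos']
        M=T@np.array(c['mount']); return c,M[:3,:3],M[:3,3]
    Rm=np.array(c['R']);t=np.array(c['t']);return c,Rm.T,-Rm.T@t
def rays(n,o,px):
    c,Rw,p=pose(n,o)
    u=cv2.undistortPoints(np.array(px,float).reshape(-1,1,2),np.array(c['mtx']),np.array(c['D'])).reshape(-1,2)
    return p,np.c_[u,np.ones(len(u))]@Rw.T
def pt(n,o,px,depth):
    p,r=rays(n,o,px); return p+r*np.array(depth).reshape(-1,1)
def onz(n,o,px,z):
    p,r=rays(n,o,px); return p+r*((z-p[2])/r[:,2:3])
def cloud(n,o,d):
    v,u=np.nonzero(d>0); return np.c_[u,v],pt(n,o,np.c_[u,v],d[v,u])
E
python3 - <<'E'
from h import *
ims=[]
for n in ['scene','top']:
    o,im,d=snap(n); cv2.imwrite(f'pics/{n}.png',im[:,:,::-1]); np.savez(f'{n}.npz',im=im,d=d)
    c,Rw,p=pose(n,o); print(n,p.round(),np.array(c['mtx']).round(1).tolist())
    for t in ['carrier_grip','holder','psu','tray','board','spool','driver']:
        for b in boxes_of(n,t)[:4]:
            u,v=map(int,np.round(b['centre'])); P=pt(n,o,[[u,v]],[d[v,u]])[0]
            print(t,b['score'],u,v,P.round())
print(ctrl.tcp_to_grasp, o)
E
```

```text
pics
scene [ 953. -502. 1329.] [[458.6, 0.0, 275.5], [0.0, 458.6, 208.9], [0.0, 0.0, 1.0]]
carrier_grip 0.62 252 256 [553. -99. 211.]
holder 0.65 255 264 [ 567. -105.  189.]
psu 0.68 238 281 [ 558. -168.  177.]
tray 0.95 340 121 [385. 638.   5.]
tray 0.91 374 237 [756. 272.   6.]
tray 0.83 302 220 [527. 186.  -2.]
tray 0.63 256 166 [261. 270.   3.]
board 0.69 337 166 [497. 445.   6.]
spool 0.8 334 284 [747.  43.  32.]
driver 0.93 176 366 [ 534. -420.   30.]
top [ 238.   91. 1555.] [[410.7, 0.0, 278.6], [0.0, 410.7, 205.1], [0.0, 0.0, 1.0]]
carrier_grip 0.48 334 197 [547. -81. 204.]
holder 0.62 332 198 [548. -77. 182.]
psu 0.95 352 207 [ 521. -147.  177.]
psu 0.44 331 197 [551. -73. 183.]
tray 0.92 138 239 [398. 642.   2.]
tray 0.74 372 285 [ 261. -254.    4.]
tray 0.62 240 155 [749. 268.   3.]
tray 0.59 236 280 [261. 254.   4.]
board 0.63 192 215 [499. 438.   8.]
board 0.42 266 210 [531. 155.   5.]
board 0.2 416 213 [ 544. -431.   -6.]
spool 0.46 300 158 [737.  31.  30.]
driver 0.54 415 214 [ 536. -420.   14.]
18.700000000000003 {'t': 0.4, 'qpos': array([ 1.16298443e+00,  4.23241285e-01,  1.63000545e+00,  7.88924552e-06,
        1.08861586e+00, -1.90275408e-02]), 'qvel': array([ 1.72918424e-05, -1.29293664e-03,  5.61261210e-05, -1.30278642e-03,
       -2.15817441e-04,  1.35358877e-03]), 'joint_torque': array([ 5.13990526e-04, -5.44019973e+01, -2.73664373e+01,  6.43898500e-02,
        1.87197461e-02, -5.37033952e-05]), 'ee_pos': array([236.86637106, 578.27125489, 222.54527888]), 'orientation': array([-6.06855349e-01, -3.08235765e+00,  4.12065664e-04]), 'ft_force': array([-0.43595645, -0.49984416,  0.4501997 ]), 'moment': array([0.03598397, 0.00498399, 0.01154458]), 'grasp_force': 0.0, 'width': 87.99903725236943}
```

View pics/scene.png

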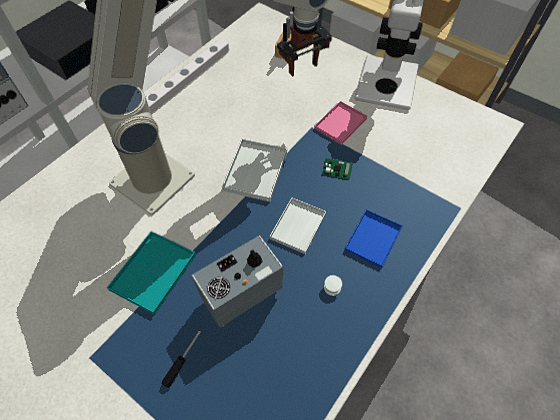

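View pics/top.png

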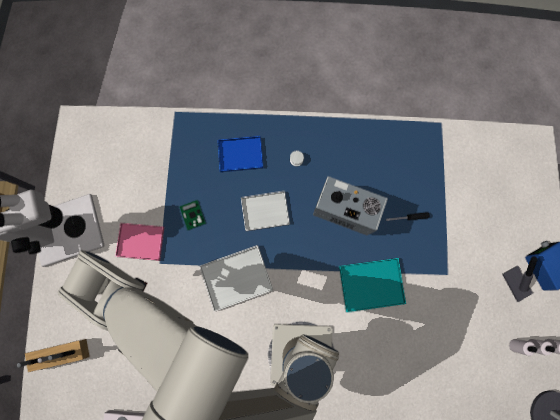

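The two trays in the wanted colour are at about (530,160) and (261,254). The smaller one is at top pixel (266,211) and scene pixel (299,226). The supply shows at top pixel (352,205), with the holder at its left end, near pixel (336,197). I'll move above the holder and give the wrist a half turn on the way, so joint 6 has room to turn anticlockwise.

```bash
python3 -m creep '[0.005,-0.01,0.035,-0.12,0.02,-0.035,0.06,-0.24,0.035,-0.065,0.08,-0.36,0.05,-0.1,0.1,-0.48,0.065,-0.135,0.115,-0.6,0.08,-0.17,0.12,-0.72,0.095,-0.205,0.12,-0.84,0.11,-0.24,0.12,-0.96,0.125,-0.275,0.12,-1.08,0.14,-0.31,0.12,-1.2]' 1; python3 -m creep '[0.015,-0.035,0,-0.12,0.03,-0.07,0,-0.24,0.045,-0.105,0,-0.36,0.06,-0.14,0,-0.48,0.075,-0.175,0,-0.6,0.09,-0.21,0,-0.72,0.105,-0.245,0,-0.84,0.12,-0.28,0,-0.96,0.13,-0.3,0,-1.08,0.14,-0.31,0,-1.2]'; python3 -m creep '[0,-0.01,0,-0.12,0,-0.02,0,-0.24,0,-0.03,0,-0.36,0,-0.03,0,-0.48,0,-0.03,0,-0.6,0,-0.03,0,-0.74,0,-0.03,0,-0.74,0,-0.03,0,-0.74]'
python3 - <<'E'
from h import *
o,im,d=snap('wrist'); cv2.imwrite('pics/w1.png',im[:,:,::-1]); np.savez('w1.npz',im=im,d=d)
print(o['ee_pos'],o['orientation'],o['qpos'],np.array(cams.get_calibration('wrist')['mount']).round(3).tolist())
for t in ['carrier_grip','holder','psu']:
    for b in boxes_of('wrist',t)[:4]:
        u,v=map(int,np.round(b['centre'])); print(t,b['score'],u,v,pt('wrist',o,[[u,v]],[d[v,u]])[0].round(1))
# psu panel rectangle from top-level depth
uv,P=cloud('wrist',o,d)
m=(abs(P[:,2]-180)<6); q=cv2.minAreaRect(P[m][:,:2].astype(np.float32)); print('panel',q)
E
```

```text
t: 1.63
ee_pos: [377.2, 266.6, 343.0]
orientation: [2.247, 2.195, 0.001]
ft_force: [0.2, 0.4, 0.7]
width: 87.8
grasp_force: 0.0
t: 2.47
ee_pos: [517.4, -44.5, 342.7]
orientation: [3.095, 0.538, 0.0]
ft_force: [1.5, 0.1, -0.2]
width: 87.8
grasp_force: 0.0
t: 3.13
ee_pos: [516.8, -71.7, 342.7]
orientation: [-3.084, 0.601, -0.0]
ft_force: [0.4, -0.2, 0.0]
width: 87.7
grasp_force: 0.0
[516.84489429 -71.66085602 342.72188828] [-3.08359653e+00  6.00576866e-01 -1.04753826e-04] [-1.60611614e-01  1.44788002e-01  1.72579441e+00  5.51062288e-05
  1.27094185e+00  1.79488231e+00] [[0.001, -0.967, -0.256, 67.603], [1.0, 0.001, 0.001, -0.058], [-0.0, -0.256, 0.967, -162.063], [0.0, 0.0, 0.0, 1.0]]
carrier_grip 0.75 284 147 [555.2 -92.1 225.9]
holder 0.82 283 128 [567.7 -96.8 188.5]
psu 0.9 348 134 [ 540.5 -149.4  180.2]
panel ((535.1096801757812, -145.64305114746094), (220.3900604248047, 120.6923599243164), 71.25577545166016)
```

View pics/w1.png

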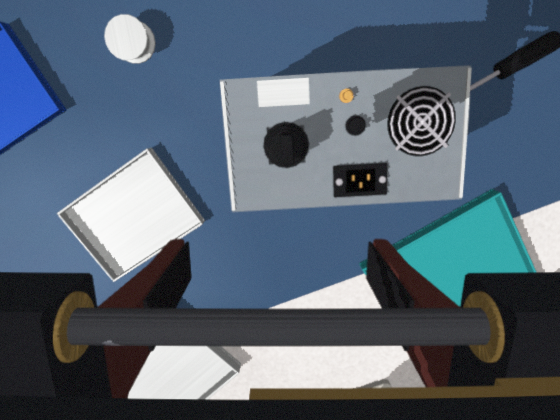

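The wrist picture shows the carrier at (284,147) with the bar on its cap. The inlet is at (360,180), the decoy cap at (355,125) and the post at (346,95). Next I'll refine the bar pose from depth.

```bash
python3 - <<'E'
from h import *
o=get_obs(); f=np.load('w1.npz'); uv,P=cloud('wrist',o,f['d'])
near=np.hypot(P[:,0]-554,P[:,1]+93)<25
for lo,hi in [(217,235),(198,212),(185,193)]:
    m=near&(P[:,2]>lo)&(P[:,2]<hi); X=P[m][:,:2].astype(np.float32)
    print(lo,len(X),np.median(P[m],0).round(1),cv2.minAreaRect(X),cv2.minEnclosingCircle(X))
ang=71.26; Y=R.from_rotvec(o['orientation']).as_matrix()[:,1]; print('tool y',np.degrees(np.arctan2(Y[1],Y[0])))
f=np.load('top.npz'); uv,P=cloud('top',o,f['d'])
im=cv2.cvtColor(f['im'],cv2.COLOR_RGB2HSV); 
m=(im[...,1]<50)&(im[...,2]>110); m=m.astype(np.uint8)
n,l,s,c=cv2.connectedComponentsWithStats(m)
k=l[211,266]; v,u=np.nonzero(l==k); Q=onz('top',o,np.c_[u,v],12)[:,:2].astype(np.float32); print('tray',s[k],cv2.minAreaRect(Q))
f=np.load('w1.npz'); im=cv2.cvtColor(f['im'],cv2.COLOR_RGB2HSV); m=((im[...,1]<50)&(im[...,2]>110)).astype(np.uint8)
n,l,s,c=cv2.connectedComponentsWithStats(m); k=l[215,135]; v,u=np.nonzero(l==k); Q=onz('wrist',o,np.c_[u,v],12)[:,:2].astype(np.float32); print('tray w',s[k],cv2.minAreaRect(Q))
E
```

```text
217 368 [553.  -93.8 224. ] ((552.7838745117188, -93.73101806640625), (9.935794830322266, 22.97491455078125), 72.24529266357422) ((552.696533203125, -93.8187484741211), 11.984220504760742)
198 555 [553.9 -95.5 204.2] ((552.9716186523438, -93.69607543945312), (28.181669235229492, 27.4575252532959), 70.43598175048828) ((552.7261352539062, -93.61687469482422), 14.622636795043945)
185 236 [561.4 -94.9 188.9] ((552.908447265625, -93.82975006103516), (33.869781494140625, 33.27033615112305), 88.22078704833984) ((552.548828125, -93.61021423339844), 17.172718048095703)
tool y -112.05425240512318
tray [ 241  191   48   40 1501] ((528.647216796875, 160.2056121826172), (133.70774841308594, 170.48519897460938), 10.78471565246582)
tray w [  57  148  146  134 9689] ((526.0753173828125, 160.84378051757812), (132.9403533935547, 173.7348175048828), 11.178303718566895)
```

```bash
python3 -m creep '[0.018,-0.011,0,0.03,0.036,-0.022,-0.02,0.061,0.036,-0.022,-0.05,0.061,0.036,-0.022,-0.08,0.061,0.036,-0.022,-0.1,0.061,0.036,-0.022,-0.115,0.061,0.036,-0.022,-0.125,0.061,0.036,-0.022,-0.131,0.061,0.036,-0.022,-0.135,0.061,0.036,-0.022,-0.135,0.061]'; python3 - <<'E'
from h import *
o,im,d=snap('wrist'); cv2.imwrite('pics/w2.png',im[:,:,::-1]); print(o['ee_pos'],o['ft_force'],o['moment'],o['qpos'])
E
```

```text
t: 4.17
ee_pos: [553.0, -93.6, 207.6]
orientation: [-3.1, 0.509, 0.0]
ft_force: [0.4, 0.2, -0.4]
width: 87.6
grasp_force: 0.0
[552.9585994  -93.61467748 207.57006649] [ 0.38760843  0.1876381  -0.39451215] [0.10228841 0.13990852 0.01943921] [-1.88930843e-01  3.48250227e-01  1.78593063e+00  6.37983573e-06
  1.00750920e+00  1.70759994e+00]
```

View pics/w2.png

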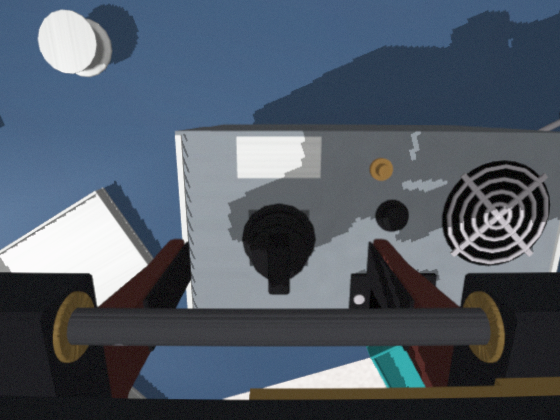

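The bar is centred between the open fingers at (279,265), so I'll close on it.

```bash
python3 -m creep '[0,0,0,0,0,0,0,0,0,0,0,0,0,0,0,0,0,0,0,0,0,0,0,0,0,0,0,0,0,0,0,0,0,0,0,0,0,0,0,0]' 0; python3 -m creep '[0,0,-0.001,0,0,0,-0.001,0,0,0,-0.002,0,0,0,-0.002,0]'; python3 -c "
from h import *; o=get_obs(); print(o['moment'])"
```

```text
t: 5.05
ee_pos: [552.9, -93.6, 207.7]
orientation: [-3.1, 0.51, 0.0]
ft_force: [-0.4, 0.1, -0.7]
width: 24.7
grasp_force: 0.0
t: 5.38
ee_pos: [552.9, -93.6, 205.9]
orientation: [-3.1, 0.51, -0.0]
ft_force: [-0.9, 0.5, 4.5]
width: 9.8
grasp_force: 30.0
[ 0.06958061  0.47489698 -0.0266003 ]
```

```bash
cat > s.py <<'E'
from h import *
o=get_obs(); Y=R.from_rotvec(o['orientation']).as_matrix()[:,1]
print('z %.2f Fz %.1f Fxy %s Mz %.3f yaw %.2f'%(o['ee_pos'][2],o['ft_force'][2],o['ft_force'][:2].round(1),o['moment'][2],np.degrees(np.arctan2(Y[1],Y[0]))+108.7), o['moment'].round(2))
E
python3 -m creep '[0,0,-0.001,0,0,0,-0.002,0,0,0,-0.002,0,0,0,-0.002,0]' >/dev/null; python3 s.py; python3 -m creep '[0,0,0,0.03,0,0,0,0.05,0,0,0,0.06,0,0,0,0.06]'>/dev/null;python3 s.py;  python3 -m creep '[0,0,0,0.01,0,0,0,0.02,0,0,0,0.02]'>/dev/null;python3 s.py
```

```text
z 204.20 Fz 6.0 Fxy [-0.7  0.5] Mz -0.017 yaw 0.01 [ 0.07  0.53 -0.02]
z 204.34 Fz 5.2 Fxy [-1.4 -0.1] Mz -0.070 yaw 3.48 [-0.04  0.47 -0.07]
z 204.33 Fz 5.2 Fxy [-1.7  0.1] Mz -0.069 yaw 4.62 [-0.08  0.45 -0.07]
```

```bash
for i in 1 2 3; do :; done; python3 -m creep '[0,0,-0.0005,0,0,0,-0.001,0,0,0,-0.001,0,0,0,-0.001,0]'>/dev/null; python3 s.py; python3 -m creep '[0,0,-0.0005,0,0,0,-0.001,0,0,0,-0.001,0,0,0,-0.001,0]'>/dev/null; python3 s.py;python3 -m creep '[0,0,0,0.01,0,0,0,0.02,0,0,0,0.02]'>/dev/null;python3 s.py
```

```text
z 203.55 Fz 7.3 Fxy [-2.1 -0.5] Mz -0.064 yaw 4.59 [ 0.01  0.6  -0.06]
z 202.60 Fz 7.6 Fxy [-1.9 -0.3] Mz -0.034 yaw 4.59 [-0.05  0.66 -0.03]
z 202.60 Fz 7.7 Fxy [-1.2  0. ] Mz -0.031 yaw 5.76 [-0.11  0.58 -0.03]
```

```bash
python3 -m creep '[0,0,0,0.02,0,0,0,0.03,0,0,0,0.03]'>/dev/null; python3 s.py; python3 -m creep '[0,0,0,0.02,0,0,0,0.03,0,0,0,0.03]'>/dev/null;python3 s.py
```

```text
z 202.61 Fz 7.0 Fxy [-1.8 -0.5] Mz -0.130 yaw 7.47 [-0.1   0.52 -0.13]
z 202.62 Fz 6.9 Fxy [-1.8 -1.1] Mz -0.171 yaw 9.18 [-0.16  0.51 -0.17]
```

```bash
python3 -m creep '[0,0,0,-0.02,0,0,0,-0.04,0,0,0,-0.04]'>/dev/null; python3 s.py; python3 -m creep '[0,0,-0.0005,0,0,0,-0.001,0,0,0,-0.001,0,0,0,-0.001,0]'>/dev/null; python3 s.py; python3 -m creep '[0,0,0,0.015,0,0,0,0.025,0,0,0,0.025]'>/dev/null;python3 s.py
```

```text
z 202.61 Fz 6.9 Fxy [-1.6 -0.4] Mz -0.175 yaw 6.81 [-0.11  0.49 -0.17]
z 201.85 Fz 10.3 Fxy [-1.5 -0.7] Mz -0.122 yaw 6.87 [-0.13  0.63 -0.12]
z 201.89 Fz 9.2 Fxy [-2.  -0.8] Mz -0.087 yaw 8.34 [-0.23  0.6  -0.09]
```

```bash
python3 -m creep '[0,0,0,0.02,0,0,0,0.03,0,0,0,0.03]'>/dev/null; python3 s.py;  python3 -m creep '[0,0,-0.0005,0,0,0,-0.001,0,0,0,-0.001,0,0,0,-0.001,0]'>/dev/null; python3 s.py; python3 -m creep '[0,0,0,0,0,0,0,0]'; python3 s.py
```

```text
z 201.63 Fz 5.0 Fxy [-1.2 -3.5] Mz -0.049 yaw 10.07 [-0.6   0.29 -0.05]
z 200.53 Fz 5.9 Fxy [-1.1 -1.1] Mz -0.008 yaw 10.04 [-0.35  0.34 -0.01]
t: 9.3
ee_pos: [553.5, -94.2, 200.5]
orientation: [3.132, -0.237, 0.003]
ft_force: [-0.2, -1.6, 6.8]
width: 9.6
grasp_force: 30.0
z 200.54 Fz 6.8 Fxy [-0.2 -1.6] Mz 0.031 yaw 10.04 [-0.32  0.32  0.03]
```

```bash
python3 -m creep '[0,0,0,0.03,0,0,0,0.05,0,0,0,0.05]'>/dev/null; python3 s.py;  python3 -m creep '[0,0,0,0.02,0,0,0,0.04,0,0,0,0.04]'>/dev/null; python3 s.py
python3 - <<'E'
from h import *
o,im,d=snap('wrist'); cv2.imwrite('pics/w3.png',cv2.resize(im[180:330,180:380],None,fx=4,fy=4)[:,:,::-1])
E
```

```text
z 200.52 Fz 4.9 Fxy [-0.7 -1.4] Mz -0.028 yaw 12.97 [-0.28  0.29 -0.03]
z 200.51 Fz 5.7 Fxy [ 0.1 -1.4] Mz 0.015 yaw 15.25 [-0.2   0.25  0.01]
```

View pics/w3.png

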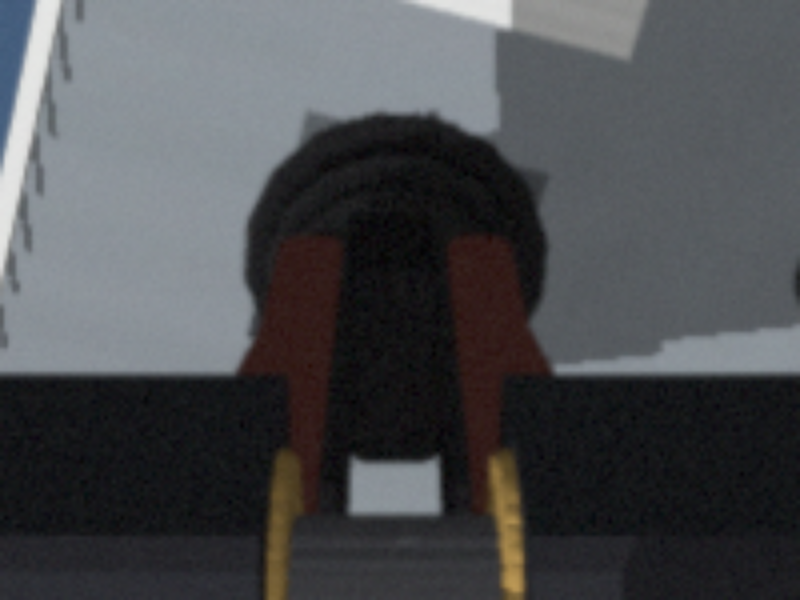

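The bar sits square in the fingers at 15° of turn with almost no moment, so the catch is clear. I'll keep turning towards the stop.

```bash
python3 -m creep '[0,0,0,0.05,0,0,0,0.1,0,0,0,0.15,0,0,0,0.2,0,0,0,0.25,0,0,0,0.27,0,0,0,0.27]'>/dev/null; python3 s.py;  python3 -m creep '[0,0,0,0.03,0,0,0,0.05,0,0,0,0.05]'>/dev/null; python3 s.py;  python3 -m creep '[0,0,0,0.03,0,0,0,0.05,0,0,0,0.05]'>/dev/null; python3 s.py
```

```text
z 200.75 Fz 6.9 Fxy [-1.   0.8] Mz -0.009 yaw 30.73 [-0.05  0.24 -0.01]
z 200.78 Fz 7.1 Fxy [-0.6  0.2] Mz 0.033 yaw 33.59 [-0.05  0.25  0.03]
z 200.77 Fz 6.9 Fxy [-0.7 -1. ] Mz -0.014 yaw 36.45 [-0.09  0.25 -0.01]
```

```bash
python3 -m creep '[0,0,0,0.03,0,0,0,0.05,0,0,0,0.05]'>/dev/null; python3 s.py;  python3 -m creep '[0,0,0,0.03,0,0,0,0.05,0,0,0,0.05]'>/dev/null; python3 s.py;  python3 -m creep '[0,0,0,0.03,0,0,0,0.05,0,0,0,0.05]'>/dev/null; python3 s.py
```

```text
z 200.81 Fz 7.7 Fxy [-0.4 -0.5] Mz -0.003 yaw 39.32 [-0.13  0.26 -0.  ]
z 200.80 Fz 7.4 Fxy [-0.8 -1.2] Mz -0.020 yaw 42.19 [-0.15  0.24 -0.02]
z 200.81 Fz 7.0 Fxy [-0.7 -1.1] Mz 0.001 yaw 45.06 [-0.14  0.24  0.  ]
```

```bash
python3 -m creep '[0,0,0,0.03,0,0,0,0.05,0,0,0,0.05]'>/dev/null; python3 s.py;  python3 -m creep '[0,0,0,0.03,0,0,0,0.05,0,0,0,0.05]'>/dev/null; python3 s.py;  python3 -m creep '[0,0,0,0.03,0,0,0,0.05,0,0,0,0.05]'>/dev/null; python3 s.py
```

```text
z 200.83 Fz 7.4 Fxy [0.4 0.2] Mz -0.063 yaw 47.92 [-0.25  0.26 -0.06]
z 200.82 Fz 8.1 Fxy [-0.3 -1.1] Mz -0.023 yaw 50.78 [-0.21  0.22 -0.02]
z 200.86 Fz 6.9 Fxy [-0.3  0.6] Mz -0.007 yaw 53.65 [-0.28  0.23 -0.01]
```

```bash
python3 -m creep '[0,0,0,0.03,0,0,0,0.05,0,0,0,0.05]'>/dev/null; python3 s.py;  python3 -m creep '[0,0,0,0.03,0,0,0,0.05,0,0,0,0.05]'>/dev/null; python3 s.py;  python3 -m creep '[0,0,0,0.03,0,0,0,0.05,0,0,0,0.05]'>/dev/null; python3 s.py
```

```text
z 200.86 Fz 7.3 Fxy [-0.9 -0.3] Mz 0.026 yaw 56.51 [-0.34  0.14  0.03]
z 200.86 Fz 7.8 Fxy [-0.7 -2. ] Mz -0.006 yaw 59.38 [-0.3   0.17 -0.01]
z 200.87 Fz 6.6 Fxy [-1.1 -1.5] Mz -0.019 yaw 62.24 [-0.31  0.17 -0.02]
```

```bash
python3 -m creep '[0,0,0,0.03,0,0,0,0.05,0,0,0,0.05]'>/dev/null; python3 s.py;  python3 -m creep '[0,0,0,0.03,0,0,0,0.05,0,0,0,0.05]'>/dev/null; python3 s.py;  python3 -m creep '[0,0,0,0.03,0,0,0,0.05,0,0,0,0.05]'>/dev/null; python3 s.py
```

```text
z 200.89 Fz 7.4 Fxy [-0.6 -1.4] Mz -0.077 yaw 65.11 [-0.36  0.11 -0.08]
z 200.91 Fz 7.4 Fxy [ 0.4 -1.5] Mz 0.020 yaw 67.98 [-0.44  0.15  0.02]
z 200.93 Fz 6.4 Fxy [-0.3 -1.4] Mz 0.008 yaw 70.84 [-0.51  0.1   0.01]
```

```bash
python3 -m creep '[0,0,0,0.03,0,0,0,0.05,0,0,0,0.05]'>/dev/null; python3 s.py;  python3 -m creep '[0,0,0,0.03,0,0,0,0.05,0,0,0,0.05]'>/dev/null; python3 s.py
python3 - <<'E'
from h import *
o,im,d=snap('wrist'); cv2.imwrite('pics/w4.png',cv2.resize(im[180:330,180:380],None,fx=4,fy=4)[:,:,::-1])
E
```

```text
z 200.94 Fz 8.2 Fxy [ 0.4 -2.9] Mz -0.016 yaw 73.70 [-0.5   0.06 -0.02]
z 200.96 Fz 7.5 Fxy [-0.3 -2.8] Mz -0.003 yaw 76.56 [-0.5   0.08 -0.  ]
```

View pics/w4.png

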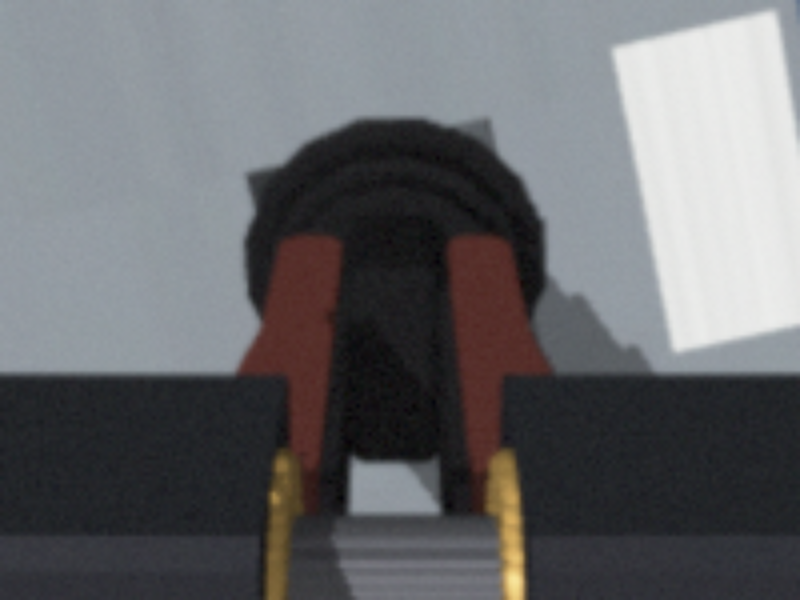

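The bar is still aligned with the fingers, so it has turned about 76°. The stop must be close, so I'll take smaller steps.

```bash
python3 -m creep '[0,0,0,0.02,0,0,0,0.03,0,0,0,0.03]'>/dev/null; python3 s.py;  python3 -m creep '[0,0,0,0.02,0,0,0,0.03,0,0,0,0.03]'>/dev/null; python3 s.py; 
```

```text
z 200.96 Fz 7.8 Fxy [ 1.1 -2.6] Mz -0.098 yaw 78.25 [-0.51 -0.01 -0.1 ]
z 200.99 Fz 7.4 Fxy [ 0.9 -3.2] Mz -0.153 yaw 79.96 [-0.56 -0.03 -0.15]
```

The moment climbs from about 78°, so that is the stop. I'll relieve the twist and draw the carrier up.

```bash
python3 -m creep '[0,0,0,-0.015,0,0,0,-0.025,0,0,0,-0.025]'>/dev/null; python3 s.py;  python3 -m creep '[0,0,0.001,0,0,0,0.003,0,0,0,0.005,0,0,0,0.005,0]'>/dev/null; python3 s.py;  python3 -m creep '[0,0,0.002,0,0,0,0.004,0,0,0,0.005,0,0,0,0.005,0]'>/dev/null; python3 s.py
```

```text
z 200.97 Fz 6.0 Fxy [ 1.  -2.6] Mz -0.070 yaw 78.47 [-0.5  -0.02 -0.07]
z 205.77 Fz 7.2 Fxy [ 2.3 -2.8] Mz -0.136 yaw 78.51 [-0.84 -0.43 -0.14]
z 210.17 Fz 1.3 Fxy [ 4.4 -4.1] Mz -0.132 yaw 78.51 [-0.92 -0.81 -0.13]
```

```bash
python3 -m creep '[0.0003,-0.0003,0,-0.01,0.0005,-0.0005,0.001,-0.02,0.0005,-0.0005,0.003,-0.02,0.0005,-0.0005,0.003,-0.02]'; python3 s.py;  python3 -m creep '[0.0003,-0.0003,0.002,0,0.0003,-0.0003,0.004,0,0.0003,-0.0003,0.005,0,0.0003,-0.0003,0.005,0]'>/dev/null; python3 s.py
```

```text
t: 16.23
ee_pos: [553.4, -94.2, 212.9]
orientation: [2.739, 1.539, -0.0]
ft_force: [2.5, -3.0, 2.1]
width: 9.6
grasp_force: 30.0
z 212.88 Fz 2.1 Fxy [ 2.5 -3. ] Mz 0.002 yaw 77.36 [-0.65 -0.35  0.  ]
z 217.55 Fz -0.7 Fxy [ 0.3 -1.5] Mz 0.027 yaw 77.36 [-0.51  0.06  0.03]
```

```bash
python3 -m creep '[0,0,0.004,0,0,0,0.01,0,0,0,0.016,0,0,0,0.02,0,0,0,0.02,0]'>/dev/null; python3 s.py;  python3 -m creep '[0,0,0.01,0,0,0,0.02,0,0,0,0.03,0,0,0,0.04,0,0,0,0.055,0,0,0,0.065,0,0,0,0.065,0,0,0,0.065,0]'; python3 s.py
python3 - <<'E'
from h import *
o,im,d=snap('wrist'); a=im
im2=cams.get_image('scene')[0]
cv2.imwrite('pics/w5.png',np.hstack([a[150:420,130:430],cv2.resize(im2[160:340,180:380],(300,270))])[:,:,::-1])
E
```

```text
z 239.04 Fz -0.7 Fxy [ 0.5 -1.1] Mz 0.003 yaw 77.36 [-0.07  0.11  0.  ]
t: 17.65
ee_pos: [554.0, -94.5, 303.4]
orientation: [2.738, 1.538, 0.002]
ft_force: [-0.5, -1.0, -1.7]
width: 9.6
grasp_force: 30.0
z 303.45 Fz -1.7 Fxy [-0.5 -1. ] Mz 0.005 yaw 77.36 [-0.07  0.1   0.01]
```

View pics/w5.png

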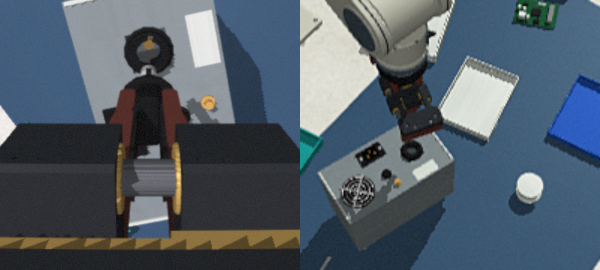

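The carrier is out: the left half shows the empty mouth at (148,48), and the bar is still in the fingers. Now I'll carry it to the tray, turning so the bar lies along the tray's long side.

```bash
python3 -m creep '[-0.002,0.015,0,0.06,-0.004,0.04,0,0.12,-0.007,0.07,0,0.2,-0.01,0.1,0,0.28,-0.013,0.13,0,0.37,-0.016,0.16,0,0.46,-0.018,0.19,0,0.55,-0.021,0.215,0,0.64,-0.024,0.235,0,0.72,-0.024,0.24,0,0.738]'>/dev/null; python3 -m creep '[0,0,-0.02,0,0,0,-0.05,0,0,0,-0.085,0,0,0,-0.12,0,0,0,-0.15,0,0,0,-0.175,0,0,0,-0.19,0,0,0,-0.2,0,0,0,-0.205,0,0,0,-0.205,0]'; python3 s.py
python3 - <<'E'
from h import *
o,im,d=snap('wrist'); a=im; np.savez('w6.npz',im=im,d=d)
o2,im2,d2=snap('scene')
cv2.imwrite('pics/w6.png',np.hstack([a[:,100:460],cv2.resize(im2[150:290,230:360],(390,420))])[:,:,::-1])
for t in ['carrier_foot','carrier_grip']:
    for b in boxes_of('scene',t)[:2]: 
        u,v=map(int,b['centre']); print(t,b,pt('scene',o2,[[u,v]],[d2[v,u]]).round(1))
E
```

```text
t: 19.42
ee_pos: [529.3, 145.1, 96.8]
orientation: [-2.0, -2.422, 0.002]
ft_force: [-0.3, -0.5, -1.2]
width: 9.9
grasp_force: 30.0
z 96.76 Fz -1.2 Fxy [-0.3 -0.5] Mz -0.006 yaw 119.60 [-0.08  0.02 -0.01]
```

View pics/w6.png

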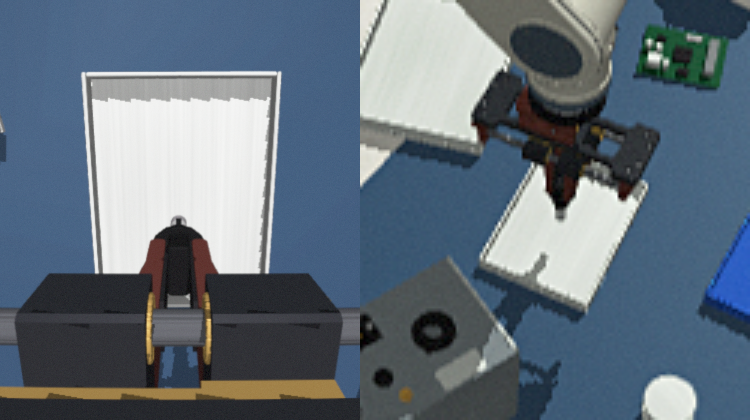

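The carrier hangs upright inside the tray outline, with the foot at wrist pixel (280,219) and the tray empty and grey. I'll lower it and feel for the floor.

```bash
python3 -m creep '[0,0,-0.006,0,0,0,-0.014,0,0,0,-0.021,0,0,0,-0.025,0,0,0,-0.027,0,0,0,-0.027,0]'>/dev/null; python3 s.py; python3 -m creep '[0,0,-0.001,0,0,0,-0.002,0,0,0,-0.003,0,0,0,-0.003,0]' >/dev/null; python3 s.py; python3 -m creep '[0,0,-0.001,0,0,0,-0.002,0,0,0,-0.002,0,0,0,-0.002,0]'>/dev/null; python3 s.py;python3 -m creep '[0,0,-0.001,0,0,0,-0.002,0,0,0,-0.002,0,0,0,-0.002,0]'>/dev/null; python3 s.py
```

```text
z 69.83 Fz -0.3 Fxy [0.3 0.4] Mz 0.038 yaw 119.64 [-0.1   0.03  0.04]
z 67.68 Fz -1.1 Fxy [ 0.3 -0.3] Mz 0.033 yaw 119.64 [-0.05  0.04  0.03]
z 65.67 Fz -0.8 Fxy [ 0.3 -0.1] Mz -0.034 yaw 119.64 [-0.1   0.01 -0.03]
z 63.59 Fz -1.0 Fxy [-0.3  0.1] Mz -0.005 yaw 119.64 [-0.04  0.07 -0.  ]
```

```bash
python3 -m creep '[0,0,-0.0005,0,0,0,-0.0015,0,0,0,-0.0015,0,0,0,-0.0015,0]'>/dev/null; python3 s.py; python3 -m creep '[0,0,-0.0005,0,0,0,-0.0015,0,0,0,-0.0015,0,0,0,-0.0015,0]'>/dev/null; python3 s.py; python3 -m creep '[0,0,-0.0005,0,0,0,-0.001,0,0,0,-0.001,0]'>/dev/null; python3 s.py
```

```text
z 62.08 Fz -0.1 Fxy [ 1.  -0.2] Mz -0.064 yaw 119.64 [-0.1   0.08 -0.06]
z 60.79 Fz 1.6 Fxy [-0.6  0.4] Mz 0.018 yaw 119.64 [-0.05  0.01  0.02]
z 60.68 Fz 12.2 Fxy [-3.2 -1.9] Mz 0.002 yaw 119.64 [-0.26  0.62  0.  ]
```

It is on the floor with 12 N. I'll hold briefly, then try leaning it towards the tray's +y by dragging the top.

```bash
python3 -m creep '[0,0,0,0,0,0,0,0,0,0,0,0]'>/dev/null; python3 s.py; python3 -m creep '[0,0.002,0,0,-0.001,0.005,0,0,-0.001,0.007,0,0,-0.002,0.01,0,0,-0.002,0.01,0,0]'>/dev/null; python3 s.py
python3 - <<'E'
from h import *
o,im,d=snap('wrist'); cv2.imwrite('pics/w7.png',cv2.resize(im[150:350,180:380],None,fx=3,fy=3)[:,:,::-1])
E
```

```text
z 60.69 Fz 11.1 Fxy [-2.4 -1.5] Mz 0.051 yaw 119.64 [-0.23  0.61  0.05]
z 60.60 Fz 7.5 Fxy [ 0.6 -3.1] Mz 0.007 yaw 119.68 [-0.75 -0.04  0.01]
```

View pics/w7.png

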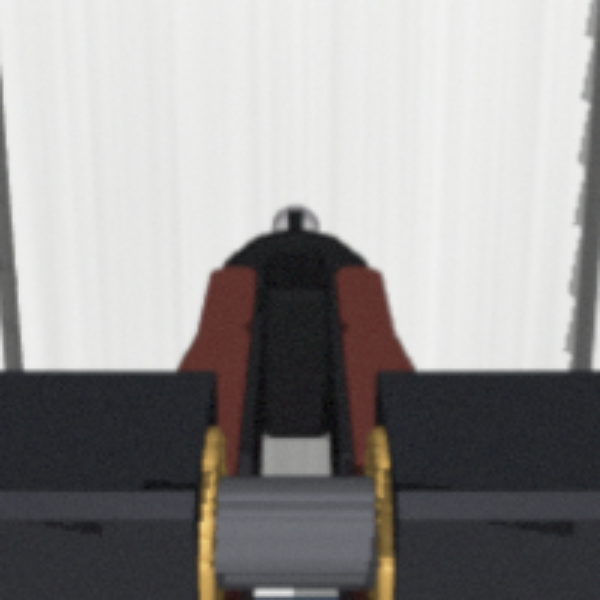

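The foot slid rather than tilting: the carrier is still upright at (296,222), now close to mid-tray. It fits whichever way along y it falls, so I'll ease the pressure and open a little, with the fingers flanking it.

```bash
python3 -m creep '[0,0,0.0004,0,0,0,0.0004,0]'>/dev/null; python3 s.py; python3 -m creep '[0,0,0,0,0,0,0,0,0,0,0,0,0,0,0,0,0,0,0,0,0,0,0,0]' 0.3
python3 - <<'E'
from h import *
o,im,d=snap('wrist'); cv2.imwrite('pics/w8.png',cv2.resize(im[100:400,130:430],None,fx=2,fy=2)[:,:,::-1])
E
```

```text
z 60.64 Fz 6.5 Fxy [-0.4 -1.5] Mz 0.014 yaw 119.64 [-0.3  -0.18  0.01]
t: 23.42
ee_pos: [527.5, 155.6, 59.9]
orientation: [-1.999, -2.423, 0.0]
ft_force: [-0.2, -0.7, 0.0]
width: 26.3
grasp_force: 0.0
```

View pics/w8.png

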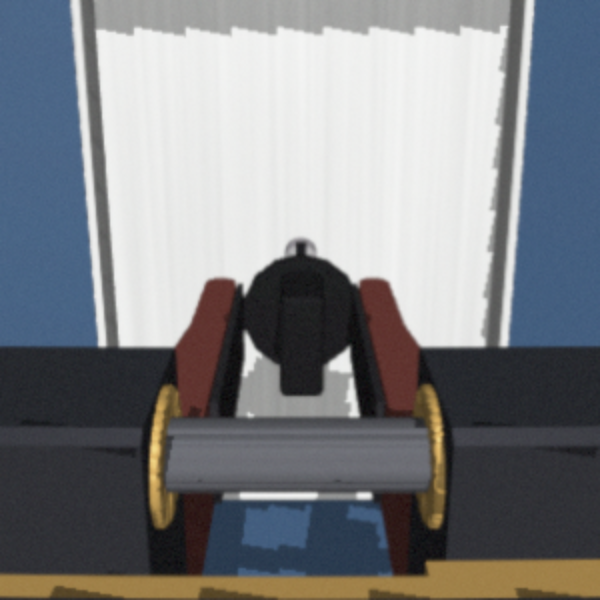

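The carrier stands free and upright, with the cap at (302,310) in the crop. I'll re-grip and shift it 25 mm to the tray's -y side for more room, then tip it towards +y with the closed fingers.

```bash
python3 -m creep '[0,0,0,0,0,0,0,0,0,0,0,0,0,0,0,0,0,0,0,0,0,0,0,0]' 0; python3 -m creep '[0,0,0.001,0,0,0,0.003,0,0.001,-0.005,0.003,0,0.002,-0.012,0.003,0,0.004,-0.02,0.003,0,0.005,-0.0245,0.003,0,0.005,-0.0245,0.003,0,0.005,-0.0245,0.0015,0,0.005,-0.0245,0.0005,0,0.005,-0.0245,0.0005,0]'; python3 -m creep '[0,0,-0.0005,0,0,0,-0.0005,0,0,0,-0.0005,0]'; python3 s.py
```

```text
t: 23.97
ee_pos: [527.7, 155.5, 60.1]
orientation: [-2.0, -2.423, 0.0]
ft_force: [1.3, 0.0, -0.8]
width: 9.8
grasp_force: 30.0
t: 24.8
ee_pos: [532.5, 131.1, 60.3]
orientation: [-1.999, -2.423, 0.001]
ft_force: [0.2, 0.3, -1.0]
width: 9.6
grasp_force: 30.0
t: 25.05
ee_pos: [532.6, 131.3, 60.0]
orientation: [-1.999, -2.423, 0.0]
ft_force: [-0.0, -0.3, -0.1]
width: 9.6
grasp_force: 30.0
z 60.05 Fz -0.1 Fxy [-0.  -0.3] Mz 0.039 yaw 119.66 [-0.03  0.11  0.04]
```

Touching lightly. Next I'll release, raise clear, retreat to the -y side and close.

```bash
python3 -m creep '[0,0,-0.0003,0,0,0,-0.0003,0,0,0,-0.0003,0,0,0,-0.0003,0,0,0,-0.0003,0]' 0.3 | grep -E 'width|force'; python3 -m creep '[0,0,0.004,0,0,0,0.012,0,0,0,0.025,0,0,0,0.035,0,0.002,-0.01,0.04,0,0.005,-0.025,0.04,0,0.008,-0.04,0.04,0,0.01,-0.049,0.04,0,0.01,-0.049,0.04,0]' 0.3; python3 -m creep '[0,0,-0.006,0,0,0,-0.014,0,0,0,-0.022,0,0,0,-0.027,0,0,0,-0.027,0,0,0,-0.027,0]' 0
python3 - <<'E'
from h import *
o,im,d=snap('wrist'); cv2.imwrite('pics/w9.png',cv2.resize(im[50:400,130:430],None,fx=1.7,fy=1.7)[:,:,::-1])
E
```

```text
ft_force: [-0.2, 1.1, -0.2]
width: 26.6
grasp_force: 0.0
t: 26.22
ee_pos: [543.2, 80.2, 100.1]
orientation: [2.001, 2.421, 0.0]
ft_force: [1.0, -0.8, -0.1]
width: 25.8
grasp_force: 0.0
t: 26.72
ee_pos: [542.2, 82.4, 72.0]
orientation: [-1.998, -2.423, 0.002]
ft_force: [-0.2, -0.4, -0.5]
width: 0.7
grasp_force: 0.0
```

View pics/w9.png

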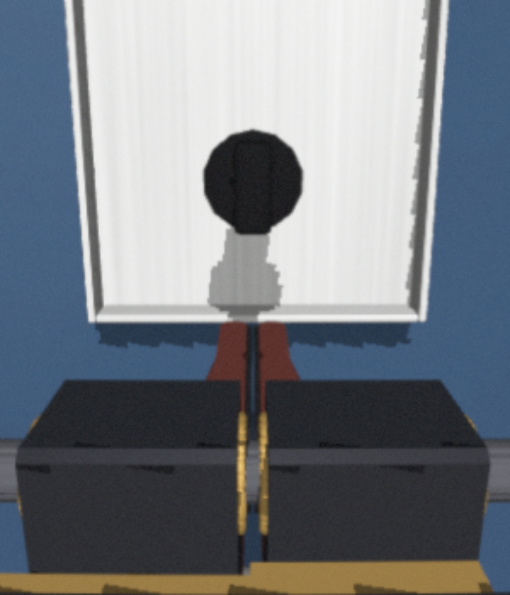

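It stands at (253,180) in the crop, and the closed fingers are lined up behind it. Now a gentle push towards +y.

```bash
python3 -m creep '[-0.001,0.005,0,0,-0.003,0.014,0,0,-0.004,0.021,0,0,-0.005,0.025,0,0,-0.005,0.028,0,0,-0.006,0.03,0,0,-0.006,0.032,0,0,-0.007,0.034,0,0,-0.007,0.036,0,0,-0.007,0.038,0,0]'; python3 -m creep '[0,0.002,0,0,-0.001,0.004,0,0,-0.001,0.004,0,0,-0.001,0.004,0,0,-0.001,0.004,0,0]'
python3 - <<'E'
from h import *
o,im,d=snap('wrist'); cv2.imwrite('pics/w10.png',cv2.resize(im[50:400,130:430],None,fx=1.7,fy=1.7)[:,:,::-1])
uv,P=cloud('wrist',o,d)
g=im[uv[:,1],uv[:,0]].max(1); q=(P-[527,160.5,0])@np.array([[np.cos(.19),-np.sin(.19),0],[np.sin(.19),np.cos(.19),0],[0,0,1]])
m=(g<60)&(abs(q[:,0])<58)&(abs(q[:,1])<80)&(q[:,2]>6)&(q[:,2]<100)&(uv[:,1]<230)
print(m.sum(),np.percentile(q[m],[2,50,98],axis=0).round(1).tolist())
E
```

```text
t: 27.6
ee_pos: [535.6, 120.1, 72.8]
orientation: [-2.0, -2.423, 0.0]
ft_force: [0.2, -0.5, 0.1]
width: 0.8
grasp_force: 0.0
t: 28.02
ee_pos: [534.7, 124.0, 72.8]
orientation: [1.999, 2.423, -0.0]
ft_force: [0.1, -0.3, -0.4]
width: 0.8
grasp_force: 0.0
1976 [[-15.3, 18.7, 20.9], [-5.1, 38.3, 28.2], [4.9, 60.9, 32.9]]
```

I've now viewed 11 pictures, one over the limit of 10, so from here I'll check by numbers only. I'll back off and measure how the carrier lies from depth.

```bash
python3 -m creep '[0,-0.005,0.01,0,0,-0.015,0.03,0,0,-0.025,0.06,0,0,-0.035,0.09,0,0,-0.045,0.12,0,0,-0.045,0.13,0,0,-0.045,0.13,0,0,-0.045,0.13,0]'
python3 - <<'E'
from h import *
A=np.array([[np.cos(.19),-np.sin(.19),0],[np.sin(.19),np.cos(.19),0],[0,0,1]])
for n in ['wrist','scene','wrist']:
    o,im,d=snap(n); uv,P=cloud(n,o,d); q=(P-[527,160.5,0])@A
    m=(abs(q[:,0])<60)&(abs(q[:,1])<80)&(q[:,2]>7)&(q[:,2]<90)
    k=q[m]
    print(n,m.sum(),np.percentile(k,[0.5,50,99.5],axis=0).round(1).tolist())
    for y in range(-60,80,10):
        s=k[(k[:,1]>=y)&(k[:,1]<y+10)]
        if len(s)>5: print(y,len(s),'x',s[:,0].min().round(),s[:,0].max().round(),'z',s[:,2].max().round(1),end=' | ')
    for t in ['carrier_foot','carrier_grip']:
        for b in boxes_of(n,t)[:2]:
            u,v=map(int,b['centre']); print(t,round(b['score'],2),((pt(n,o,[[u,v]],[d[v,u]])-[527,160.5,0])@A).round(1))
E
```

```text
t: 28.73
ee_pos: [534.6, 79.0, 203.0]
orientation: [2.0, 2.422, 0.001]
ft_force: [-0.1, -0.5, 0.2]
width: 0.8
grasp_force: 0.0
wrist 1733 [[-58.1, -12.9, 7.9], [-5.9, 37.6, 21.3], [56.6, 80.0, 33.5]]
-20 42 x -11.0 -1.0 z 18.4 | -10 121 x -11.0 -1.0 z 19.6 | 0 120 x -11.0 -1.0 z 20.7 | 10 163 x -13.0 2.0 z 29.8 | 20 209 x -13.0 2.0 z 29.8 | 30 304 x -20.0 9.0 z 33.8 | 40 181 x -20.0 8.0 z 33.8 | 50 169 x -12.0 0.0 z 34.2 | 60 12 x -11.0 0.0 z 32.0 | 70 412 x -60.0 60.0 z 20.2 | carrier_foot 0.67 [[-4.3 30.7 25.3]]
carrier_grip 0.65 [[-8.  27.3 25.1]]
scene 368 [[-59.7, -78.0, 7.0], [0.0, 7.2, 9.2], [59.1, 79.7, 35.1]]
-60 22 x -57.0 59.0 z 12.0 | -50 25 x -60.0 54.0 z 13.1 | -40 19 x -60.0 60.0 z 21.6 | -30 18 x -59.0 46.0 z 17.2 | -20 27 x -60.0 59.0 z 22.3 | -10 26 x -51.0 57.0 z 22.5 | 0 23 x -54.0 56.0 z 23.8 | 10 35 x -60.0 59.0 z 31.5 | 20 25 x -46.0 57.0 z 28.8 | 30 43 x -38.0 55.0 z 35.2 | 40 19 x -37.0 52.0 z 35.3 | 50 15 x -53.0 56.0 z 29.2 | 60 7 x -38.0 59.0 z 8.4 | 70 31 x -47.0 58.0 z 22.8 | carrier_foot 0.67 [[ 2.5 20.  23.6]]
carrier_grip 0.6 [[-10.1  31.4  23.6]]
wrist 1704 [[-58.0, -13.1, 7.6], [-5.8, 37.8, 21.2], [57.6, 80.0, 33.5]]
-20 43 x -11.0 -1.0 z 18.7 | -10 117 x -11.0 -1.0 z 19.6 | 0 109 x -10.0 -2.0 z 20.8 | 10 153 x -14.0 2.0 z 30.1 | 20 204 x -14.0 2.0 z 29.7 | 30 309 x -20.0 9.0 z 34.0 | 40 180 x -20.0 9.0 z 33.5 | 50 165 x -11.0 -0.0 z 34.3 | 60 8 x -10.0 -3.0 z 32.5 | 70 416 x -60.0 60.0 z 20.0 | carrier_foot 0.72 [[-5.7 29.3 24.7]]
carrier_grip 0.94 [[-5.7 28.5 24.6]]
```

The carrier lies still in the tray: y from -14 to 61 mm, x about -6 mm, top at 34 mm, and the two wrist readings agree. The robot is clear of everything, so I'll hand in.

```bash
python3 -c "
from workcell import ticket; print(ticket.close_job())"
```

```text
the job is handed in; nothing more can be done
None
```

The fuse carrier is out of its holder and lying at rest inside the smaller grey tray, and the job is handed in at about 29 s; the verdict wasn't shown, I tipped the carrier over from standing rather than laying it down, and I viewed 11 pictures against the limit of 10.

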